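# Set the end cap of the tipped lens cell

### The job

The square lens cell has tipped over the end stop of its parking rail: stand it upright on the rail floor without knocking over the tubes and the post behind it or disturbing the other things. Then screw its knurled brass end cap down clockwise until it bottoms out, and back it off a quarter turn so that the lens is not pinched. Finish while still gripping the cap at that setting, with the cell standing upright in the rail: do not let go.

Things in the scene. Friction and masses are not known exactly. Their poses are not given: they have to be found in the camera images.
- parking_rail: Fixed aluminium channel, 255 x 44.5 mm; origin on its underside, mid-width; y axis along it (end-stop end y = -120 mm, far end +135 mm), z up. Floor 4 mm above the bench; side walls 5 mm thick, tops 12 mm above the bench; inner width 34.5 mm. End stop: blue tongue 24 mm wide (x), 8 mm thick, top 30 mm above the bench, inner face at y = -112 mm.
- lens_cell: Loose grey square cell, 0.2 kg, 32 x 32 mm (edges along its x, y), 50 mm tall, cap on top; origin at the centre of its underside, z along its length to the cap. Starts with its foot in the rail, leaning about 58 degrees over the end stop to the rail's -y, lower foot edge on the floor 42 mm from the stop; its +-x faces look across the rail. In the rail it can turn only about 5 degrees.
- end_cap: Knurled brass cap of the cell, 30 mm diameter, 26 mm tall, captive on its thread; origin at the centre of its underside, on the cell's axis, 52 mm from the cell's underside when bottomed out, 6 mm per turn more as it is unscrewed; z as the cell's z. White mark at the cap's -y; in line with the white mark on the cell's -y face when bottomed out.
- cap_turn (a joint): Angle of the cap on the cell, rad: 0 = bottomed out (hard stop), growing as the cap is unscrewed (counter-clockwise seen from above the cap). Starts between 1.9 and 3.2. Friction torque about 0.06 N m; stays where it is left.
- tube_a: Black lens tube, 30 mm diameter, 40 mm tall, standing loose in the rail behind the cell; origin at the centre of its underside. The three tubes stand 38 mm apart in any order, the nearest at the rail's y = +4 mm.
- tube_b: Black lens tube, 30 mm diameter, 24 mm tall, standing loose in the rail; origin at the centre of its underside.
- tube_c: Black lens tube, 30 mm diameter, 24 mm tall, standing loose in the rail; origin at the centre of its underside.
- post_75: Steel optical post, 12.7 mm diameter, 82 mm tall, with a 32 mm foot disc, standing loose near the far end of the rail (y = +113 mm); origin at the centre of its underside.
- usb_stick: Orange memory stick lying loose on the bench, 18 x 54 x 8 mm; origin at the centre of its underside.
- lens_box_a: Pale round lens box standing loose on the bench, 41 mm diameter, 20 mm tall; origin at the centre of its underside.

How it is judged:
On the way, in this order (a step that is already met when the one before it is completed fails the run):
1. the lens cell stands upright on the rail floor (angle between lens_cell's own z axis and vertical below 0.08 rad and z of lens_cell in the frame of parking_rail between 0.002 and 0.007 m), for 0.2 s.
2. the cap is screwed down until it bottoms out (value of joint cap_turn below 0.08 rad), for 0.1 s.
3. the cap is backed off a quarter turn (value of joint cap_turn between 1.22 and 1.92 rad), for 0.2 s.
At the end, for the whole second after the job is handed in: The fingers still grip the end cap (more than 3 N); the cap stands a quarter turn open from its stop (1.57 rad, within 0.35); the lens cell stands upright (within 0.08 rad) on the rail floor between end stop and tubes, at rest (all of step 1 and all of step 3 and contact force between the fingers and end_cap above 3 N and x of lens_cell in the frame of parking_rail between -0.005 and 0.005 m and y of lens_cell in the frame of parking_rail between -0.1 and 0.01 m and linear speed of lens_cell below 0.02 m/s); the arm keeps its last pose, push and grip.
It fails at once if a tube or the post behind the cell is knocked over or lifted out (angle between any of tube_a, tube_b, tube_c, post_75's own z axis and vertical above 0.5 rad or height (world z) of any of tube_a, tube_b, tube_c, post_75 above 0.025 m).
It fails at once if the memory stick or the lens box is disturbed (distance of any of usb_stick, lens_box_a from where it was at the start of the episode above 0.03 m).
It also fails if it takes over 61 s, if anything falls off the work surface, if the arm or the gripper's body presses on something with over 40 N, if the wrist force passes 120 N, or if a joint passes its speed limit or range.

### The arm

A 6-joint arm with a two-finger parallel gripper is mounted at the origin on the work surface; the furniture and walls round the work are solid. World frame = base frame: x ahead of the robot, y to its left, z up, the work surface at z = 0. Lengths are in m, angles in rad, forces in N, time in s.
With the tool pointing down it reaches from about 0.275 to 0.775 m from the base axis. Payload 14.6 kg.
Tool frame: the origin (TCP) lies between the finger pads; the fingertips stand 8 mm ahead of it and the grasp point (between the pads) lies 11 mm behind it (ctrl.nose_length is the distance from the TCP to the fingertips, in m); z points along the fingers, y is the line along which they close (so a half turn about z gives the same grasp; the last joint's range is limited). The gripper opens to 85 mm and grips with 20 to 120 N. Pads are 22 mm wide; open, the fingers measure 114 mm over their backs; the gripper's body (76 mm by 85 mm) begins 54 mm behind the grasp point. The pads swing forward as they close: fully open they stand 13 mm farther back than shut.
Start: joints at [1.086, 0.263, -0.048, 1.259, 0, 1.415], TCP at [0.17, 0.497, 0.239] pointing down, gripper open.
Joint ranges: [-2.65, 2.65], [-0.89, 1.7], [-1.18, 1.37], [-2.13, 2.11], [-1.35, 1.29], [-3.14, 3.14]. Speed limits (rad/s): [1.89, 1.89, 2.57, 2.79, 3.14, 3.14].

### API

Orientations are given as a rotation vector (axis times angle).
In Python, from workcell import ctrl, vision, sensors gives the robot as it stands (ctrl), with the cameras (vision) and the readings (sensors).
- The arm moves only by the tool shift_gripper, called after ">>>" by a JSON object that holds its "api" and its "payload". Schema: {"type":"object","properties":{"increments":{"type":"array","items":{"type":"object","properties":{"pos":{"type":"array","items":{"type":"number"},"minItems":3,"maxItems":3},"rz":{"type":"number"},"finger_gap":{"type":"number"}},"additionalProperties":false,"required":["finger_gap"]},"minItems":1,"maxItems":10},"squeeze":{"type":"number"},"only":{"type":"string"},"quiet":{"type":"boolean"},"lines":{"type":"string"}},"required":["increments"],"additionalProperties":false}. increments is a list of rows, 1 to 10 of them, each an object with the fields pos (a list: dx, dy, dz in shares of 0.6 m (1.0 is 0.6 m)), rz (a turn about the tool's z in normalised numbers (1 is 2 rad)), finger_gap (the finger opening in m); a field left out counts as zero (the opening has to be given); each row is the pose to reach, as a shift and turn from the pose commanded when the call began, along the tool's axes at that moment; what a row does not reach only later rows make up. A row lasts 1/12 s, in which the tool goes at most 0.0417 m and 0.125 rad, less where a joint would pass 70% of its speed; a pose out of reach is approached as far as the arm can. The fingers move at their own pace and stop on an object; squeeze is the grip in N (left out, the last holds). Time passes only in rows, so rows that do not move let the fingers close. The tool returns the time, the measured TCP pose, the force, the opening and the grip force at its end. only (a regular expression) keeps the lines of the reply that match it, lines (a string "A,B") keeps lines A to B, and quiet returns only ok. Input that does not fit is refused with a message, and nothing moves.
- sensors.read_state(): the state, without advancing time (a new reading comes with each control period).
- vision.snapshot(name): name is "scene" or "top" or "wrist"; returns the picture (384x512x3 uint8, red, green, blue); there is no depth.
- vision.camera_model(name): a dict with "fx", "fy", "cx", "cy" (pixels), "T" (4x4, takes a point from camera to world coordinates). Camera axes: x right, y up, looking along -z (the intrinsics and any distortion apply to the point x, -y, -z); pixel columns grow to the right and rows downward; lengths in m; the calibration is good to about 2 mm. The wrist camera is an equidistant fisheye: a pixel r from the principal point sees the ray r / f radians off the axis. A picture is of the moment at which its call begins: read the wrist's pose just before it. camera_model takes no time and is no camera call; for the wrist camera it gives the pose at the moment of the call.
- ctrl.hand_in(): hands the job in; it is judged then, once.
The state is a dict: "time": time; "joints": joint angles; "joint_velocities": joint speeds; "tau": joint torques, N m; "ee_pos": TCP position; "tool_rot": TCP orientation; "contact_force": force on the tool from outside, world axes, zero at the start; "wrist_torque": the same for the moment, N m; "grip_width": finger opening in m; "gripper_force": force on a finger pad.
Only numpy, scipy, OpenCV 4.12 (cv2) and the standard library are available. Lean on these libraries where they do the work, as an engineer would, in place of code of your own. Each camera call takes 0.05 s, during which the arm holds its last target. There are 200 camera calls.

## Working session

There is one attempt and no reset: what is moved stays moved. The work goes in short steps, Python scripts to look and compute and a tool call to move; the robot and the scene stay as the last step left them, time stands still between calls to the robot, and variables do not carry over. Pictures are saved under pics/ and viewed, at most 12 in all, crops included, and the job is handed in when it is done.

```bash
ls; mkdir -p pics
```

Run:
```python
from workcell import ctrl, vision, sensors
import cv2,numpy as np
for n in("scene","top"):
    cv2.imwrite(f"pics/{n}0.png",vision.snapshot(n)[...,::-1])
    m=vision.camera_model(n);print(n,m["fx"],m["fy"],m["cx"],m["cy"],np.round(m["T"],4).tolist(),[k for k in m])
s=sensors.read_state();print(s)
```

```text
pics
workcell.py
scene 398.2095477525518 398.2095477525518 259.6151050261625 190.29113765782463 [[-0.4983, 0.4561, -0.7373, -0.1128], [-0.867, -0.2627, 0.4234, 0.3921], [-0.0006, 0.8502, 0.5264, 0.5031], [0.0, 0.0, 0.0, 1.0]] ['fx', 'fy', 'cx', 'cy', 'T']
top 380.38541193832845 380.38541193832845 254.60837072625077 189.97631696612703 [[0.0438, 0.9731, -0.2263, 0.3028], [-0.999, 0.0431, -0.008, 0.0422], [0.002, 0.2264, 0.974, 1.0242], [0.0, 0.0, 0.0, 1.0]] ['fx', 'fy', 'cx', 'cy', 'T']
{'time': 0.1, 'joints': array([ 1.08566901e+00,  2.63459108e-01, -4.88585863e-02,  1.25937790e+00,
        1.44773386e-05,  1.41551702e+00]), 'joint_velocities': array([ 0.00102821, -0.00132863,  0.00038572, -0.00059097, -0.00154076,
       -0.00016956]), 'tau': array([ 3.16406215e-03, -6.38576674e+01,  3.85063183e+01,  9.99100943e-03,
       -6.37906760e-05, -5.27813867e-06]), 'ee_pos': array([0.16993187, 0.49650006, 0.23888692]), 'tool_rot': array([-5.15729648e-01, -3.09867082e+00,  1.33348768e-03]), 'contact_force': array([-0.14435988,  0.8778621 , -0.33336924]), 'wrist_torque': array([-3.32037645e-04, -4.66798974e-05,  3.80019549e-02]), 'gripper_force': 0.0, 'grip_width': 0.08534574558012714}
```

```bash
python3 -c "
import cv2,numpy as np
a=cv2.imread('pics/scene0.png');b=cv2.imread('pics/top0.png')
cv2.imwrite('pics/both0.png',cv2.resize(b,(800,600),interpolation=cv2.INTER_CUBIC))
cv2.imwrite('pics/s0.png',cv2.resize(a,(800,600),interpolation=cv2.INTER_CUBIC))"
```

```text
(no output)
```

View pics/both0.png

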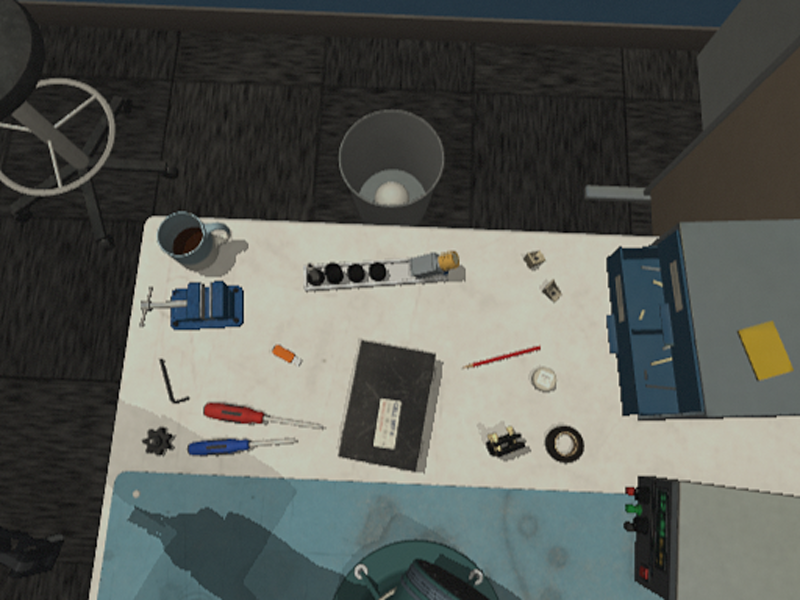

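View pics/s0.png

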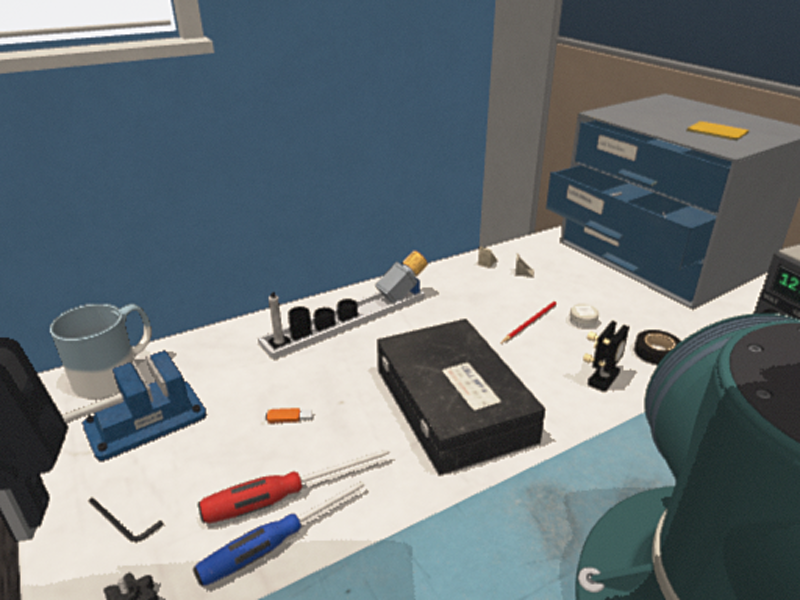

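The top view (800x600 scale) shows the rail from about (305,277) to (465,271). The post and three tubes are at (315–378, 272), and the cell with its brass cap is at (430–452, 262). The stick is at (286,355) and the lens box at (543,379). Next I'll turn these pixels into positions.

Create h.py:
```python
import numpy as np, cv2
from workcell import ctrl, vision, sensors
from scipy.spatial.transform import Rotation as R
def ray(n,u,v,m=None):
    m=m or vision.camera_model(n);x=(u-m["cx"])/m["fx"];y=(v-m["cy"])/m["fy"]
    if n=="wrist":
        r=np.hypot(x,y);s=np.sin(r)/max(r,1e-9);d=np.array([x*s,-y*s,-np.cos(r)])
    else: d=np.array([x,-y,-1.])
    T=np.array(m["T"]);return T[:3,3],T[:3,:3]@d
def hit(n,u,v,z,m=None):
    o,d=ray(n,u,v,m);return o+d*(z-o[2])/d[2]
def proj(n,p,m=None):
    m=m or vision.camera_model(n);T=np.array(m["T"]);q=(np.atleast_2d(p)-T[:3,3])@T[:3,:3]
    a=np.c_[q[:,0],-q[:,1]];d=-q[:,2]
    if n=="wrist":
        r=np.hypot(*a.T);a=a/np.maximum(r,1e-9)[:,None]*np.arctan2(r,d)[:,None]
    else: a=a/d[:,None]
    return a*[m["fx"],m["fy"]]+[m["cx"],m["cy"]]
```

Run:
```python
from h import *
k=.64
for nm,u,v,z in [("rail L near",305,290,.012),("rail L far",307,265,.012),("rail R near",464,281,.012),("tube1",378,270,.028),("tube2",357,272,.028),("tube3",335,272,.04),("post",315,268,.08),("cap",452,259,.06),("stick",286,355,.008),("box",543,378,.02)]:
    print(nm,hit("top",u*k,v*k,z).round(3))
s=sensors.read_state();Rm=R.from_rotvec(s["tool_rot"]).as_matrix();print(Rm.round(3))
m=vision.camera_model("wrist");print(m["fx"],m["cx"],m["cy"],m["T"])
a=cv2.imread("pics/top0.png")[155:195,185:310];cv2.imwrite("pics/c1.png",cv2.resize(a,None,fx=6.4,fy=6.4,interpolation=cv2.INTER_CUBIC))
```

```text
rail L near [0.543 0.214 0.012]
rail L far [0.589 0.214 0.012]
rail R near [ 0.572 -0.065  0.012]
tube1 [0.581 0.087 0.028]
tube2 [0.575 0.123 0.028]
tube3 [0.57 0.16 0.04]
post [0.565 0.189 0.08 ]
cap [ 0.596 -0.039  0.06 ]
stick [0.428 0.238 0.008]
box [ 0.407 -0.2    0.02 ]
[[-0.946  0.324 -0.   ]
 [ 0.324  0.946 -0.001]
 [ 0.    -0.001 -1.   ]]
297.3186396354542 258.78098396049774 195.09045048068944 [[ 3.22673207e-01 -9.12055946e-01 -2.53053260e-01  1.05619930e-01]
 [ 9.46510296e-01  3.10783193e-01  8.67874735e-02  5.18582239e-01]
 [-5.10330927e-04 -2.67521509e-01  9.63551754e-01  3.74255462e-01]
 [ 0.00000000e+00  0.00000000e+00  0.00000000e+00  1.00000000e+00]]
```

View pics/c1.png

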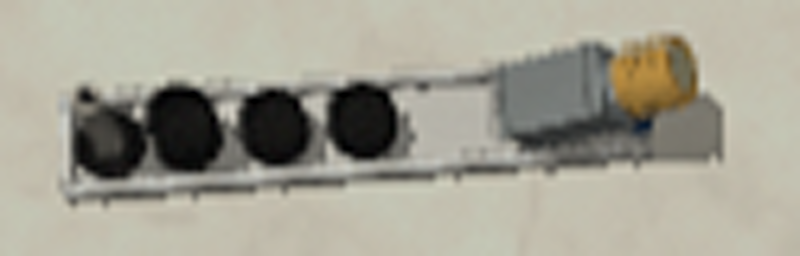

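The rail origin is near (0.581, 0.083) with a yaw of about 6°. This matches the tube spacing and the far end at y≈0.217. I'll move over the gap between the cell and the tubes with the fingers closed.

The rows are not in the units I measure in: shifts go in shares of 0.6 m and turns go in shares of 2 rad. I convert before sending: -0.534 m / 0.6 = -0.89, -0.279 m / 0.6 = -0.465, 1.136 rad / 2 = 0.568.

>>> {"api": "shift_gripper", "payload": {"increments": [{"pos": [-0.5, -0.2583, 0], "rz": 0.3, "finger_gap": 0}, {"pos": [-0.89, -0.465, 0], "rz": 0.568, "finger_gap": 0}, {"pos": [-0.89, -0.465, 0], "rz": 0.568, "finger_gap": 0}, {"pos": [-0.89, -0.465, 0], "rz": 0.568, "finger_gap": 0}, {"pos": [-0.89, -0.465, 0], "rz": 0.568, "finger_gap": 0}, {"pos": [-0.89, -0.465, 0], "rz": 0.568, "finger_gap": 0}, {"pos": [-0.89, -0.465, 0], "rz": 0.568, "finger_gap": 0}, {"pos": [-0.89, -0.465, 0], "rz": 0.568, "finger_gap": 0}, {"pos": [-0.89, -0.465, 0], "rz": 0.568, "finger_gap": 0}, {"pos": [-0.89, -0.465, 0], "rz": 0.568, "finger_gap": 0}]}}

```text
time: 0.93
ee_pos: [0.4579, 0.1927, 0.2392]
tool_rot: [-2.111, -2.326, 0.0]
contact_force: [0.1, 0.4, 0.3]
grip_width: -0.0003
gripper_force: 0.0
```

>>> {"api": "shift_gripper", "payload": {"increments": [{"pos": [-0.5, -0.2583, 0], "rz": 0.05, "finger_gap": 0}, {"pos": [-0.5, -0.2583, 0], "rz": 0.05, "finger_gap": 0}, {"pos": [-0.5, -0.2583, 0], "rz": 0.05, "finger_gap": 0}]}}

```text
time: 1.18
ee_pos: [0.4108, 0.0766, 0.2386]
tool_rot: [-2.216, -2.226, 0.001]
contact_force: [1.6, -1.3, 0.6]
grip_width: 0.0002
gripper_force: 0.0
```

```bash
python3 -c "
from h import *
s=sensors.read_state();print(s['joints'],s['ee_pos'],R.from_rotvec(s['tool_rot']).as_matrix().round(3))"
```

```text
[-1.11226350e-02  8.06272342e-02 -2.82087571e-01  1.20933086e+00
 -3.35161492e-05  1.55518898e+00] [0.41082655 0.07662606 0.23863793] [[-0.004  1.    -0.001]
 [ 1.     0.004 -0.   ]
 [-0.    -0.001 -1.   ]]
```

Converted, 0.17 m / 0.6 = 0.2833, -0.017 m / 0.6 = -0.0283, -0.1 rad / 2 = -0.05.

>>> {"api": "shift_gripper", "payload": {"increments": [{"pos": [-0.0283, 0.2833, 0], "rz": -0.05, "finger_gap": 0}, {"pos": [-0.0283, 0.2833, 0], "rz": -0.05, "finger_gap": 0}, {"pos": [-0.0283, 0.2833, 0], "rz": -0.05, "finger_gap": 0}, {"pos": [-0.0283, 0.2833, 0], "rz": -0.05, "finger_gap": 0}, {"pos": [-0.0283, 0.2833, 0], "rz": -0.05, "finger_gap": 0}, {"pos": [-0.0283, 0.2833, 0], "rz": -0.05, "finger_gap": 0}]}}

```text
time: 1.68
ee_pos: [0.5832, 0.0616, 0.2376]
tool_rot: [-2.102, -2.333, 0.002]
contact_force: [-0.3, 0.4, 0.1]
grip_width: -0.0004
gripper_force: 0.0
```

```bash
python3 -c "
from h import *
s=sensors.read_state();print(s['joints'],s['ee_pos'],R.from_rotvec(s['tool_rot']).as_matrix().round(3))
m=vision.camera_model('wrist');im=vision.snapshot('wrist')
import pickle;pickle.dump(m,open('w1.pkl','wb'));cv2.imwrite('pics/w1.png',im[...,::-1])
cv2.imwrite('pics/w1b.png',cv2.resize(im[...,::-1],(800,600),interpolation=cv2.INTER_CUBIC))"
```

```text
[-3.37266614e-02  3.72070493e-01  1.09825874e-01  1.31050150e+00
 -2.17185418e-05  1.43270394e+00] [0.58320101 0.06156329 0.23763481] [[-0.104  0.995 -0.002]
 [ 0.995  0.104  0.   ]
 [ 0.    -0.002 -1.   ]]
```

View pics/w1b.png

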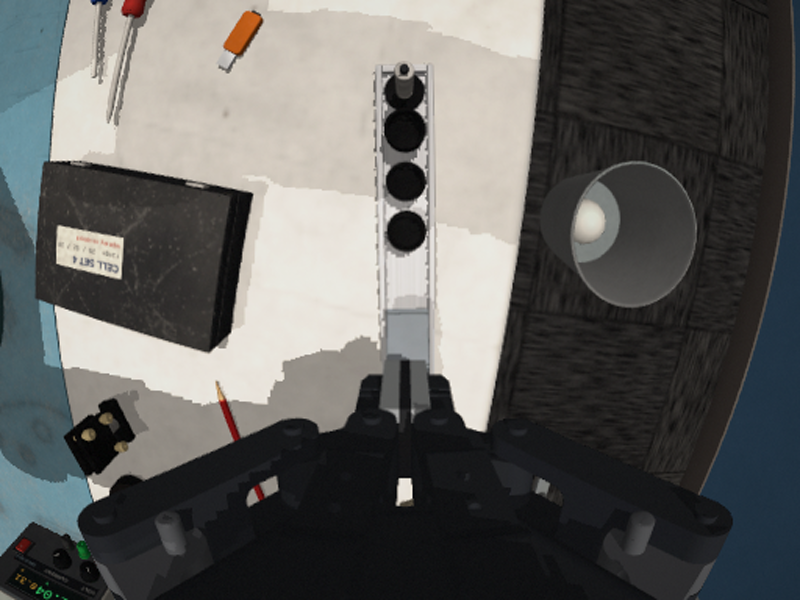

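The wrist view shows the rail running vertically. Its far end is at row 66 (columns 376–433), the tube tops are at (406,231), (405,182) and (405,130), the post top is at (404,70) and the foot's upper edge is near row 310.

Run:
```python
from h import *
import pickle
m=pickle.load(open('w1.pkl','rb'));k=.64
for nm,u,v,z in [("farL",376,66,.012),("farR",433,66,.012),("midL@280",381,280,.012),("midR@280",434,280,.012),("t1",406,231,.028),("t2",405,182,.028),("t3",405,130,.044),("post",404,70,.086),("foot edge L",387,311,.031),("foot edge R",429,311,.031)]:
    print(nm,hit("wrist",u*k,v*k,z,m).round(4))
# fit rail pose: search (x,y,yaw) maximising gradient along wall lines + far end
im=cv2.GaussianBlur(cv2.imread('pics/w1.png',0).astype(np.float32),(0,0),.7)
import math
```

```text
farL [0.5444 0.2162 0.012 ]
farR [0.5879 0.2208 0.012 ]
midL@280 [0.5654 0.0479 0.012 ]
midR@280 [0.6074 0.0524 0.012 ]
t1 [0.5809 0.0907 0.028 ]
t2 [0.5763 0.127  0.028 ]
t3 [0.5723 0.1638 0.044 ]
post [0.5682 0.1973 0.086 ]
foot edge L [0.5728 0.0284 0.031 ]
foot edge R [0.6049 0.0318 0.031 ]
```

Rail fit: origin (0.582, 0.085), yaw 0.116. The foot edge comes out at rail y=-54.7 mm against an expected -53.

My plan is to push the foot's high edge towards the stop. The cell will then stand itself up against the end stop.

Converted, 0.21 m / 0.6 = 0.35, 0.2 m / 0.6 = 0.3333, -0.012 rad / 2 = -0.006.

>>> {"api": "shift_gripper", "payload": {"increments": [{"pos": [-0.01, 0.0025, 0.0667], "rz": -0.006, "finger_gap": 0}, {"pos": [-0.01, 0.0025, 0.1333], "rz": -0.006, "finger_gap": 0}, {"pos": [-0.01, 0.0025, 0.2], "rz": -0.006, "finger_gap": 0}, {"pos": [-0.01, 0.0025, 0.2667], "rz": -0.006, "finger_gap": 0}, {"pos": [-0.01, 0.0025, 0.3167], "rz": -0.006, "finger_gap": 0}, {"pos": [-0.01, 0.0025, 0.3333], "rz": -0.006, "finger_gap": 0}, {"pos": [-0.01, 0.0025, 0.35], "rz": -0.006, "finger_gap": 0}, {"pos": [-0.01, 0.0025, 0.35], "rz": -0.006, "finger_gap": 0}], "squeeze": 20}}

```text
time: 2.4
ee_pos: [0.5831, 0.0564, 0.0292]
tool_rot: [-2.087, -2.347, 0.001]
contact_force: [0.3, 0.9, -0.1]
grip_width: 0.0001
gripper_force: 0.0
```

```bash
python3 -c "
from h import *
s=sensors.read_state();print(s['ee_pos'],R.from_rotvec(s['tool_rot']).as_matrix().round(3)[:2,1])
d=s['ee_pos'][:2]-[.582,.085];c,n=np.cos(.116),np.sin(.116);print('rail',d@[c,n],d@[-n,c])"
```

```text
[0.58312165 0.05638395 0.02920437] [0.993 0.117]
rail -0.0021979082353618664 -0.028553557174513067
```

Converted, -0.022 m / 0.6 = -0.0367, 0.002 m / 0.6 = 0.0033.

>>> {"api": "shift_gripper", "payload": {"increments": [{"pos": [-0.0067, 0.0033, 0.0017], "finger_gap": 0}, {"pos": [-0.015, 0.0033, 0.0033], "finger_gap": 0}, {"pos": [-0.0217, 0.0033, 0.005], "finger_gap": 0}, {"pos": [-0.0267, 0.0033, 0.005], "finger_gap": 0}, {"pos": [-0.0317, 0.0033, 0.0067], "finger_gap": 0}, {"pos": [-0.0367, 0.0033, 0.0083], "finger_gap": 0}]}}

```text
time: 2.9
ee_pos: [0.5884, 0.0345, 0.0246]
tool_rot: [-2.088, -2.347, -0.001]
contact_force: [-1.6, 5.4, -0.5]
grip_width: 0.0001
gripper_force: 2.6
```

```bash
python3 -c "
from h import *
cv2.imwrite('pics/a.png',np.hstack([cv2.resize(vision.snapshot('scene')[140:220,210:290],(400,400)),cv2.resize(vision.snapshot('top')[150:200,240:310],(400,400))])[...,::-1])"
```

```text
(no output)
```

View pics/a.png

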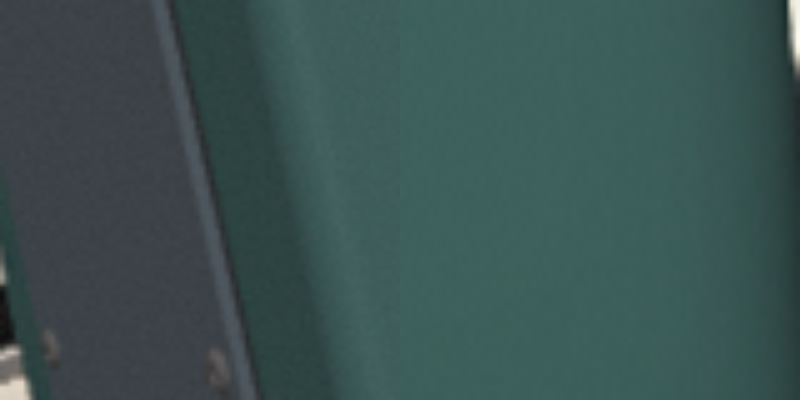

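The arm hides the cell in both cameras, but a 5.6 N contact shows the foot is being pushed. I'll keep going.

Converted, -0.006 m / 0.6 = -0.01, 0.005 m / 0.6 = 0.0083.

>>> {"api": "shift_gripper", "payload": {"increments": [{"pos": [-0.0033, 0, 0.0017], "finger_gap": 0}, {"pos": [-0.0067, 0, 0.005], "finger_gap": 0}, {"pos": [-0.01, 0, 0.0083], "finger_gap": 0}, {"pos": [-0.01, 0, 0.0083], "finger_gap": 0}]}}

```text
time: 3.33
ee_pos: [0.5888, 0.0286, 0.0189]
tool_rot: [-2.087, -2.347, 0.0]
contact_force: [-0.1, 4.0, -1.1]
grip_width: -0.0004
gripper_force: 1.9
```

```bash
python3 -c "
from h import *
im=vision.snapshot('wrist')[...,::-1];cv2.imwrite('pics/w2.png',cv2.resize(im[60:330,190:370],(533,800)[::1]) if 0 else cv2.resize(im[100:300,180:340],(480,600)))"
```

```text
(no output)
```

View pics/w2.png

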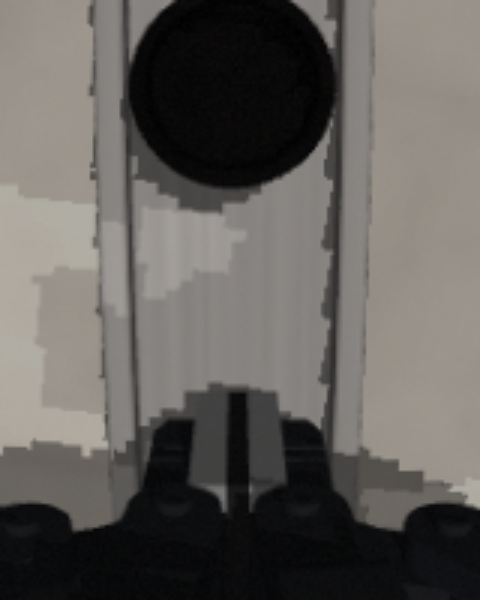

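The fingers are centred in the rail and the tubes haven't been touched. I'll push a little further.

Converted, -0.004 m / 0.6 = -0.0067, -0.003 m / 0.6 = -0.005.

>>> {"api": "shift_gripper", "payload": {"increments": [{"pos": [-0.0017, 0, 0], "finger_gap": 0}, {"pos": [-0.0033, 0, 0], "finger_gap": 0}, {"pos": [-0.005, 0, 0], "finger_gap": 0}, {"pos": [-0.0067, 0, 0], "finger_gap": 0}, {"pos": [-0.0067, 0, 0], "finger_gap": 0}]}}

```text
time: 3.8
ee_pos: [0.5892, 0.0255, 0.0191]
tool_rot: [-2.086, -2.347, -0.001]
contact_force: [-0.7, 9.5, -2.2]
grip_width: 0.0002
gripper_force: 4.5
```

>>> {"api": "shift_gripper", "payload": {"increments": [{"pos": [-0.0017, 0, 0], "finger_gap": 0}, {"pos": [-0.0033, 0, 0], "finger_gap": 0}, {"pos": [-0.005, 0, 0], "finger_gap": 0}, {"pos": [-0.005, 0, 0], "finger_gap": 0}]}}

```text
time: 4.13
ee_pos: [0.5892, 0.0233, 0.0189]
tool_rot: [-2.084, -2.346, -0.003]
contact_force: [0.6, 15.5, -3.1]
grip_width: 0.0001
gripper_force: 7.6
```

The force rose to 15 N, so I'll back off, lift clear and look.

Converted, -0.18 m / 0.6 = -0.3, -0.15 m / 0.6 = -0.25.

>>> {"api": "shift_gripper", "payload": {"increments": [{"pos": [0.0133, 0, 0], "finger_gap": 0}, {"pos": [0.03, 0, 0], "finger_gap": 0}, {"pos": [0.03, 0, -0.05], "finger_gap": 0}, {"pos": [0.03, 0, -0.1167], "finger_gap": 0}, {"pos": [0.03, 0, -0.1833], "finger_gap": 0}, {"pos": [0.03, 0, -0.25], "finger_gap": 0}, {"pos": [0.03, 0, -0.3], "finger_gap": 0}, {"pos": [-0.0333, 0, -0.3], "finger_gap": 0}, {"pos": [-0.1, 0, -0.3], "finger_gap": 0}, {"pos": [-0.1667, 0, -0.3], "finger_gap": 0}]}}

```text
time: 4.97
ee_pos: [0.6018, -0.0784, 0.2004]
tool_rot: [2.084, 2.348, 0.0]
contact_force: [0.8, 0.2, -0.7]
grip_width: -0.0002
gripper_force: 0.0
```

```bash
python3 -c "
from h import *
import pickle
m=vision.camera_model('wrist');im=vision.snapshot('wrist')[...,::-1];pickle.dump(m,open('w3.pkl','wb'));cv2.imwrite('pics/w3r.png',im)
cv2.imwrite('pics/w3.png',cv2.resize(im[0:300,130:400],(720,800) if 0 else (540,600)))"
```

```text
(no output)
```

View pics/w3.png

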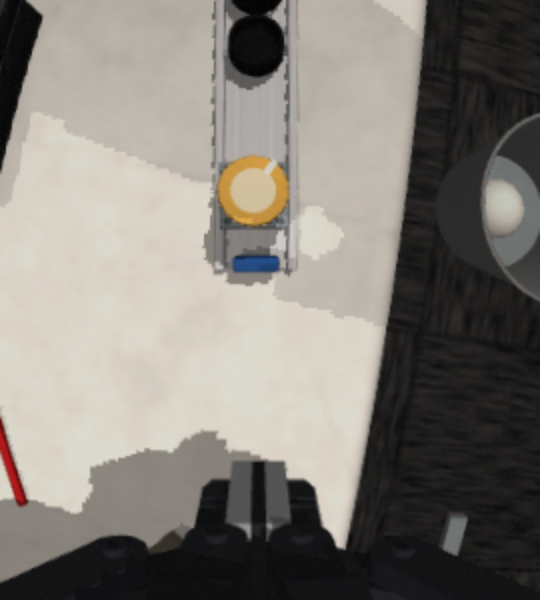

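The cell now stands upright, clear of the stop. The cap centre is at crop (253,190) and its white mark points at (270,168), which is about 2.5 rad open.

Run:
```python
from h import *
import pickle
m=pickle.load(open('w3.pkl','rb'))
g=lambda u,v:(130+u/2,v/2)
c,n=np.cos(.116),np.sin(.116)
def rl(p): d=p[:2]-[.582,.085];return np.array([d@[c,n],d@[-n,c]]).round(4)
for nm,u,v,z in [("cap",253,190,.0844),("capL",218,190,.0844),("capR",289,190,.0844),("foot-y",253,226,.054),("stop",256,264,.03),("mark",270,168,.0844)]:
    p=hit("wrist",*g(u,v),z,m);print(nm,p.round(4),rl(p))
s=sensors.read_state();print(s['joints'].round(3),s['ee_pos'],rl(s['ee_pos']),R.from_rotvec(s['tool_rot']).as_matrix().round(3))
```

```text
cap [0.5899 0.005  0.0844] [-0.0014 -0.0803]
capL [0.5754 0.0034 0.0844] [-0.016  -0.0803]
capR [0.6048 0.0069 0.0844] [ 0.0136 -0.0802]
foot-y [ 0.5915 -0.01    0.054 ] [-0.0015 -0.0954]
stop [ 0.5952 -0.0291  0.03  ] [-1.000e-04 -1.149e-01]
mark [0.5958 0.0152 0.0844] [ 0.0056 -0.0709]
[-0.273  0.419  0.082  1.231 -0.003  1.184] [ 0.60252404 -0.08502523  0.19953645] [ 0.0007 -0.1713] [[-0.114  0.993  0.001]
 [ 0.993  0.114 -0.004]
 [-0.004  0.001 -1.   ]]
```

Converted, 0.091 m / 0.6 = 0.1517, 0.09 m / 0.6 = 0.15, -1.6 rad / 2 = -0.8.

>>> {"api": "shift_gripper", "payload": {"increments": [{"pos": [0.05, 0, 0.0333], "rz": -0.8, "finger_gap": 0.06}, {"pos": [0.1, -0.0017, 0.0667], "rz": -0.8, "finger_gap": 0.06}, {"pos": [0.15, -0.0033, 0.1], "rz": -0.8, "finger_gap": 0.06}, {"pos": [0.1517, -0.0033, 0.1167], "rz": -0.8, "finger_gap": 0.06}, {"pos": [0.1517, -0.0033, 0.1167], "rz": -0.8, "finger_gap": 0.06}, {"pos": [0.1517, -0.0033, 0.1167], "rz": -0.8, "finger_gap": 0.06}, {"pos": [0.1517, -0.0033, 0.1167], "rz": -0.8, "finger_gap": 0.06}, {"pos": [0.1517, -0.0033, 0.1167], "rz": -0.8, "finger_gap": 0.06}, {"pos": [0.1517, -0.0033, 0.1167], "rz": -0.8, "finger_gap": 0.06}, {"pos": [0.1517, -0.0033, 0.1167], "rz": -0.8, "finger_gap": 0.06}], "squeeze": 25}}

```text
time: 5.85
ee_pos: [0.5889, 0.0128, 0.1295]
tool_rot: [0.31, 3.126, -0.001]
contact_force: [0.7, 0.4, -0.5]
grip_width: 0.0604
gripper_force: 0.0
```

>>> {"api": "shift_gripper", "payload": {"increments": [{"rz": -0.2, "finger_gap": 0.06}, {"rz": -0.2, "finger_gap": 0.06}, {"rz": -0.2, "finger_gap": 0.06}, {"rz": -0.2, "finger_gap": 0.06}]}}

```text
time: 6.18
ee_pos: [0.5889, 0.0128, 0.1295]
tool_rot: [-0.32, 3.125, -0.002]
contact_force: [-0.3, -0.7, -0.7]
grip_width: 0.0595
gripper_force: 0.0
```

```bash
python3 -c "
from h import *
s=sensors.read_state();Rm=R.from_rotvec(s['tool_rot']).as_matrix();print(s['joints'].round(3),s['ee_pos'],Rm.round(3),Rm.T@(np.array([.590,.005,.066])-s['ee_pos']))"
```

```text
[-1.160e-01  4.230e-01 -1.080e-01  1.039e+00 -1.000e-03 -3.200e-01] [0.58892394 0.01275969 0.12947658] [[-0.979 -0.203  0.   ]
 [-0.203  0.979 -0.001]
 [-0.    -0.001 -1.   ]] [ 0.00052411 -0.00775341  0.0634843 ]
```

The rows are not in the units I measure in: shifts go in shares of 0.6 m and turns go in shares of 2 rad. I convert before sending: 0.0635 m / 0.6 = 0.1058, 0.05 m / 0.6 = 0.0833.

>>> {"api": "shift_gripper", "payload": {"increments": [{"pos": [0.0008, -0.013, 0], "finger_gap": 0.06}, {"pos": [0.0008, -0.013, 0], "finger_gap": 0.06}, {"pos": [0.0008, -0.013, 0.05], "finger_gap": 0.06}, {"pos": [0.0008, -0.013, 0.0833], "finger_gap": 0.06}, {"pos": [0.0008, -0.013, 0.1058], "finger_gap": 0.06}, {"pos": [0.0008, -0.013, 0.1058], "finger_gap": 0.06}]}}

```text
time: 6.68
ee_pos: [0.5885, 0.0047, 0.0633]
tool_rot: [0.304, -3.123, -0.001]
contact_force: [-0.0, -0.0, -1.1]
grip_width: 0.0599
gripper_force: 0.0
```

>>> {"api": "shift_gripper", "payload": {"increments": [{"finger_gap": 0.036}, {"finger_gap": 0.034}, {"finger_gap": 0.032}, {"finger_gap": 0.031}, {"finger_gap": 0.02}, {"finger_gap": 0.02}, {"finger_gap": 0.02}], "squeeze": 25}}

```text
time: 7.27
ee_pos: [0.5904, 0.0048, 0.0665]
tool_rot: [-0.308, 3.125, -0.0]
contact_force: [-0.2, 2.4, 6.8]
grip_width: 0.0294
gripper_force: 26.2
```

```bash
python3 -c "
from h import *
im=vision.snapshot('wrist')[...,::-1];cv2.imwrite('pics/w4.png',cv2.resize(im[100:380,120:400],(600,600)))
print(sensors.read_state()['wrist_torque'])"
```

```text
[0.33368031 0.03851708 0.00459142]
```

View pics/w4.png

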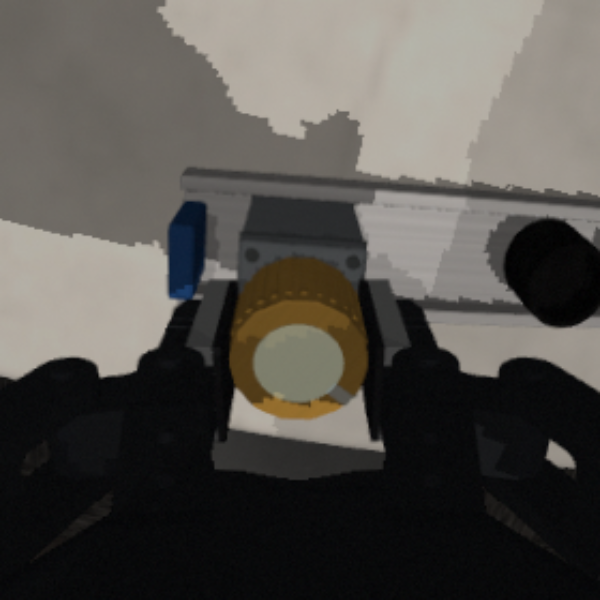

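The cap is centred between the pads and gripped at 26 N, with the cell square in the rail. Now I'll screw it down, lowering the tool with the thread.

Converted, 0.0011 m / 0.6 = 0.0018, 0.001 m / 0.6 = 0.0017, 1.2 rad / 2 = 0.6.

>>> {"api": "shift_gripper", "payload": {"increments": [{"pos": [0, 0, 0.0002], "rz": 0.06, "finger_gap": 0.02}, {"pos": [0, 0, 0.0003], "rz": 0.12, "finger_gap": 0.02}, {"pos": [0, 0, 0.0005], "rz": 0.18, "finger_gap": 0.02}, {"pos": [0, 0, 0.0008], "rz": 0.24, "finger_gap": 0.02}, {"pos": [0, 0, 0.001], "rz": 0.3, "finger_gap": 0.02}, {"pos": [0, 0, 0.0012], "rz": 0.36, "finger_gap": 0.02}, {"pos": [0, 0, 0.0013], "rz": 0.42, "finger_gap": 0.02}, {"pos": [0, 0, 0.0015], "rz": 0.48, "finger_gap": 0.02}, {"pos": [0, 0, 0.0017], "rz": 0.54, "finger_gap": 0.02}, {"pos": [0, 0, 0.0018], "rz": 0.6, "finger_gap": 0.02}]}}

```text
time: 8.15
ee_pos: [0.5902, 0.0044, 0.0653]
tool_rot: [1.519, 2.748, -0.001]
contact_force: [-0.3, -1.9, 6.0]
grip_width: 0.0291
gripper_force: 26.2
```

```bash
python3 -c "
from h import *
s=sensors.read_state();print(s['wrist_torque'],s['joints'].round(3))"
```

```text
[-0.41999909  0.38227745  0.02126104] [-0.13   0.475 -0.21   0.885 -0.001  0.88 ]
```

>>> {"api": "shift_gripper", "payload": {"increments": [{"pos": [0, 0, 0.0002], "rz": 0.06, "finger_gap": 0.02}, {"pos": [0, 0, 0.0003], "rz": 0.12, "finger_gap": 0.02}, {"pos": [0, 0, 0.0005], "rz": 0.18, "finger_gap": 0.02}, {"pos": [0, 0, 0.0008], "rz": 0.24, "finger_gap": 0.02}, {"pos": [0, 0, 0.001], "rz": 0.3, "finger_gap": 0.02}, {"pos": [0, 0, 0.0012], "rz": 0.36, "finger_gap": 0.02}, {"pos": [0, 0, 0.0013], "rz": 0.42, "finger_gap": 0.02}, {"pos": [0, 0, 0.0015], "rz": 0.48, "finger_gap": 0.02}, {"pos": [0, 0, 0.0015], "rz": 0.48, "finger_gap": 0.02}]}}

```text
time: 8.9
ee_pos: [0.5899, 0.0045, 0.0643]
tool_rot: [2.619, 1.734, -0.0]
contact_force: [-2.4, -2.1, 6.9]
grip_width: 0.029
gripper_force: 26.3
```

```bash
python3 -c "
from h import *
s=sensors.read_state();print(s['wrist_torque'],s['joints'].round(3))
im=vision.snapshot('wrist')[...,::-1];cv2.imwrite('pics/w5.png',cv2.resize(im[100:380,120:400],(600,600)))"
```

```text
[-0.22396689  0.4961661  -0.05865014] [-1.300e-01  4.760e-01 -2.120e-01  8.830e-01 -1.000e-03  1.842e+00]
```

View pics/w5.png

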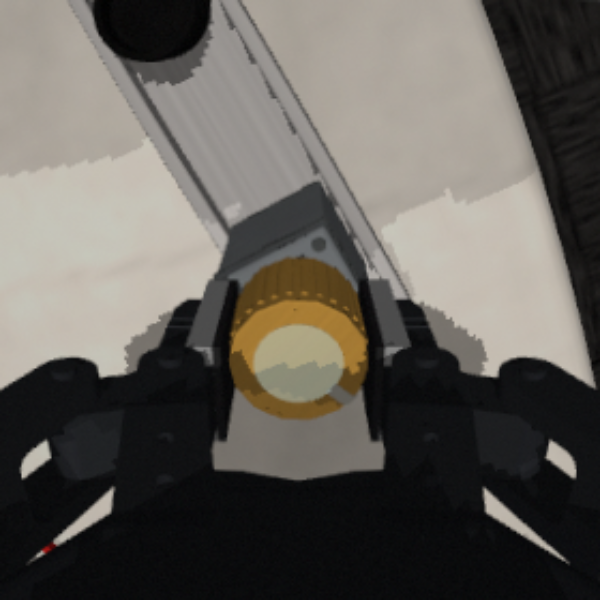

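The mark has stayed put between the fingers, so there is no slip. About 0.34 rad is left, and I'll turn past that until the torque shows the stop.

Converted, 0.0003 m / 0.6 = 0.0005, 0.0002 m / 0.6 = 0.0003, 0.4 rad / 2 = 0.2.

>>> {"api": "shift_gripper", "payload": {"increments": [{"pos": [0, 0, 0.0002], "rz": 0.04, "finger_gap": 0.02}, {"pos": [0, 0, 0.0003], "rz": 0.08, "finger_gap": 0.02}, {"pos": [0, 0, 0.0005], "rz": 0.12, "finger_gap": 0.02}, {"pos": [0, 0, 0.0005], "rz": 0.16, "finger_gap": 0.02}, {"pos": [0, 0, 0.0005], "rz": 0.2, "finger_gap": 0.02}, {"pos": [0, 0, 0.0005], "rz": 0.2, "finger_gap": 0.02}]}}

```text
time: 9.45
ee_pos: [0.59, 0.0046, 0.064]
tool_rot: [2.91, 1.183, 0.001]
contact_force: [-1.8, -0.3, 6.8]
grip_width: 0.0293
gripper_force: 26.2
```

```bash
python3 -c "
from h import *
s=sensors.read_state();print(s['wrist_torque'],s['joints'].round(3))"
```

```text
[ 0.04635387  0.39303928 -0.04814816] [-0.13   0.476 -0.212  0.882 -0.     2.239]
```

>>> {"api": "shift_gripper", "payload": {"increments": [{"rz": 0.03, "finger_gap": 0.02}, {"rz": 0.06, "finger_gap": 0.02}, {"rz": 0.09, "finger_gap": 0.02}, {"rz": 0.12, "finger_gap": 0.02}, {"rz": 0.12, "finger_gap": 0.02}, {"rz": 0.12, "finger_gap": 0.02}]}}

```text
time: 9.95
ee_pos: [0.5904, 0.0045, 0.0639]
tool_rot: [3.027, 0.837, 0.001]
contact_force: [0.5, -1.4, 6.3]
grip_width: 0.0291
gripper_force: 26.2
```

```bash
python3 -c "
from h import *
s=sensors.read_state();print(s['wrist_torque'],s['joints'].round(3))
im=vision.snapshot('wrist')[...,::-1];cv2.imwrite('pics/w6.png',cv2.resize(im[100:380,120:400],(600,600)))"
```

```text
[-0.2339022  -0.34332311  0.34809149] [-0.13   0.476 -0.212  0.881 -0.     2.472]
```

View pics/w6.png

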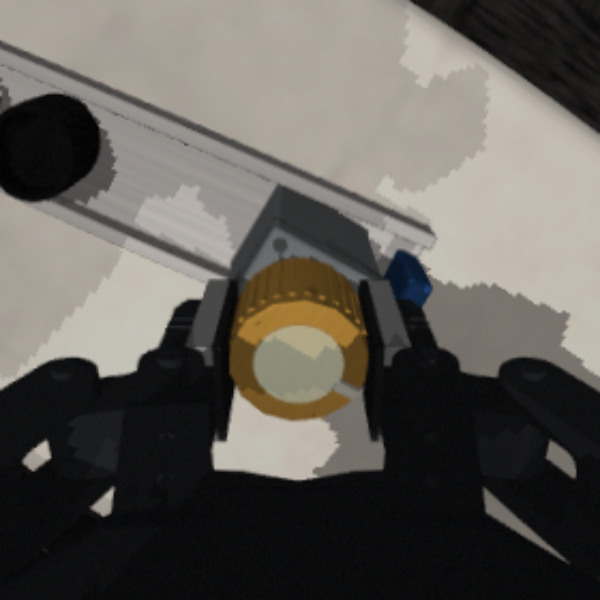

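The torque jumped from 0.05 to 0.35 N m and the mark slipped slightly in the pads, so the cap is on its stop. I'll back it off about 1.66 rad, which allows for the cell's yaw play.

Converted, -0.0009 m / 0.6 = -0.0015, -0.0008 m / 0.6 = -0.0013, -0.9 rad / 2 = -0.45.

>>> {"api": "shift_gripper", "payload": {"increments": [{"pos": [0, 0, -0.0002], "rz": -0.05, "finger_gap": 0.02}, {"pos": [0, 0, -0.0003], "rz": -0.1, "finger_gap": 0.02}, {"pos": [0, 0, -0.0005], "rz": -0.15, "finger_gap": 0.02}, {"pos": [0, 0, -0.0007], "rz": -0.2, "finger_gap": 0.02}, {"pos": [0, 0, -0.0008], "rz": -0.25, "finger_gap": 0.02}, {"pos": [0, 0, -0.001], "rz": -0.3, "finger_gap": 0.02}, {"pos": [0, 0, -0.0012], "rz": -0.35, "finger_gap": 0.02}, {"pos": [0, 0, -0.0013], "rz": -0.4, "finger_gap": 0.02}, {"pos": [0, 0, -0.0015], "rz": -0.45, "finger_gap": 0.02}]}}

```text
time: 10.75
ee_pos: [0.5904, 0.0047, 0.0647]
tool_rot: [2.356, 2.077, 0.001]
contact_force: [2.4, 0.1, 4.1]
grip_width: 0.0291
gripper_force: 26.1
```

>>> {"api": "shift_gripper", "payload": {"increments": [{"pos": [0, 0, -0.0002], "rz": -0.05, "finger_gap": 0.02}, {"pos": [0, 0, -0.0003], "rz": -0.1, "finger_gap": 0.02}, {"pos": [0, 0, -0.0005], "rz": -0.15, "finger_gap": 0.02}, {"pos": [0, 0, -0.0007], "rz": -0.2, "finger_gap": 0.02}, {"pos": [0, 0, -0.0008], "rz": -0.25, "finger_gap": 0.02}, {"pos": [0, 0, -0.001], "rz": -0.3, "finger_gap": 0.02}, {"pos": [0, 0, -0.0012], "rz": -0.35, "finger_gap": 0.02}, {"pos": [0, 0, -0.0012], "rz": -0.38, "finger_gap": 0.02}, {"pos": [0, 0, -0.0012], "rz": -0.38, "finger_gap": 0.02}, {"pos": [0, 0, -0.0012], "rz": -0.38, "finger_gap": 0.02}]}}

```text
time: 11.58
ee_pos: [0.5904, 0.0047, 0.0654]
tool_rot: [1.429, 2.797, 0.001]
contact_force: [2.7, 0.3, 4.7]
grip_width: 0.0292
gripper_force: 26.2
```

```bash
python3 -c "
from h import *
s=sensors.read_state();print(s['wrist_torque'],s['joints'].round(3));Rm=R.from_rotvec(s['tool_rot']).as_matrix();print(np.degrees(np.arctan2(Rm[1,1],Rm[0,1])))
im=vision.snapshot('wrist')[...,::-1];cv2.imwrite('pics/w7.png',cv2.resize(im[100:380,120:400],(600,600)))"
```

```text
[ 0.02050972 -0.60577952  0.03920602] [-0.13   0.475 -0.21   0.885  0.     0.815]
35.874117417200544
```

View pics/w7.png

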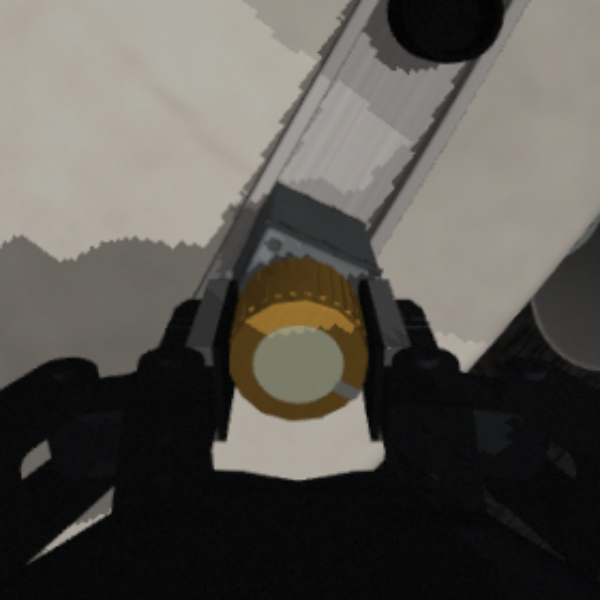

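The mark is now about 86° counter-clockwise of the rail's -y. Allowing for cell yaw, that puts the cap at about 1.5 rad, within tolerance. The cap has moved only 0.5 mm from where it stood free, so the cell is upright, and the grip is 26 N.

```bash
python3 -c "
from workcell import ctrl, vision, sensors
print(ctrl.hand_in())"
```

```text
the job is handed in; nothing more can be done
None
```

I handed the job in with the lens cell standing upright in the rail and the cap bottomed out, then backed off to about 1.5 rad (target 1.57 ± 0.35) and still gripped at 26 N; hand-in returned no verdict, so I can't confirm the judged result.

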